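# Make up the breakfast serving tray

## Robot

A 7-joint arm with a two-finger parallel gripper is mounted at the origin on a cart in front of the work surface, level with it; the furniture and walls round the work are solid. World frame = base frame: x ahead of the robot, y to its left, z up, the work surface at z = 0. Lengths are in m, angles in rad, forces in N, time in s.
With the tool pointing down it reaches from about 0.4 to 0.875 m from the base axis. Payload 19.3 kg.
Tool frame: the origin (TCP) lies between the finger pads; the fingertips stand r.tcp_to_tips ahead of it and the grasp point (between the pads) is the TCP (r.tcp_to_tips is the distance from the TCP to the fingertips, in m); z points along the fingers, y is the line along which they close (so a half turn about z gives the same grasp; the last joint's range is limited). The gripper opens to 85 mm and grips with 20 to 120 N. Pads are 22 mm wide; open, the fingers measure 114 mm over their backs; the gripper's body (76 mm by 85 mm) begins 54 mm behind the grasp point. The pads swing forward as they close: fully open they stand 13 mm farther back than shut.
Start: joints at [1.179, 0.521, -0.036, 1.599, 0.021, 1.021, -0.113], TCP at [0.198, -0.593, 0.224] pointing down, gripper open.
Joint ranges: [-2.91, 2.91], [-0.3, 2.13], [-1.5, 1.42], [0.17, 2.43], [-1.26, 4.41], [0.16, 1.93], [-2.52, 2.52]. Speed limits (rad/s): [1.89, 1.89, 2.39, 2.39, 3.01, 3.01, 3.01].

## Interface

Orientations are given as a unit quaternion [x, y, z, w].
In Python, from workcell import observe, vision, workorder, finder, r gives the robot as it stands.
- The arm moves only by the tool play_rows, never from a script. Its argument "deltas" is a list that holds one entry, the list of rows, each a list of 4 numbers: the shift along the world's x, y, z in mm, then the turn about the world's z in degrees. A call has 1 to 12 rows; each row is the pose to reach, as a shift and turn from the pose commanded when the call began; what a row does not reach only later rows make up. A row lasts 1/10 s, in which the tool goes at most 50 mm and 8.59 degrees, less where a joint would pass 70% of its speed; a pose out of reach is approached as far as the arm can. A call with a gripper value outside its range is refused whole. "grip" is the closure in counts, from 0 (fully open) to 255 (shut), set as the call begins (left out, the last holds). The fingers move at their own pace and stop on an object; "squeeze" is the grip in N (left out, the last holds). Time passes only in rows, so rows that repeat a pose let the fingers close. It gives the time, the measured TCP pose, the force, the opening and the grip force at its end, in the units of the state.
- observe(): the state, without advancing time (a new reading comes with each control period).
- vision.camera(name): name is "scene" or "top" or "wrist"; returns a dict with "frame" (400x640x3 uint8, red, green, blue), "range_z" (400x640 float32, m along the optical axis (not along the pixel's ray), 0 where there is no reading), "mtx" (3x3 intrinsics, pixels), "eye" and "rotation" of the camera in the world. Camera axes: x right, y down, z forward; pixel columns grow to the right and rows downward; lengths in m; the calibration is good to about 2 mm. A picture is of the moment at which its call begins.
- workorder.sign_off(): hands the job in; it is judged then, once.
Trained networks look in the newest picture that a camera, given by its name, has taken for a name from the list of things; names that differ only in an ending like _2 or _b are one class to them, and where a whole thing is asked for, a point or a joint stands for the part that bears it (a point fixed in the world has none). Each returns a list of dicts, best first, with "confidence" (0 to 1); they miss things now and then, are a little off and sometimes report something else, mostly with a low value. They report only what shows in the picture. A call takes as long as a camera call. They do not tell look-alikes from the thing itself.
- finder.recognise(target, camera): "location" ([row, column] in pixels, amid what is visible of it).
- finder.masks_of(target, camera): "region" (400x640 bool, what is visible of it) and "location" ([row, column] in pixels, amid what is visible of it).
- finder.tip_of(target, camera): "location" ([row, column] in pixels: a listed point, or the origin of a listed thing).
The state is a dict: "time_s": time; "joints": joint angles; "qd": joint speeds; "effort": joint torques, N m; "eef_pos": TCP position; "ee_rot": TCP orientation; "wrist_force": force on the tool from outside, world axes, zero at the start; "ft_torque": the same for the moment, N m; "grip_width": finger opening in m; "gripper_force": force on a finger pad.
Only numpy, scipy, OpenCV 4.12 (cv2) and the standard library are available. Lean on these libraries where they do the work, as an engineer would, in place of code of your own. Each camera call takes 0.05 s, during which the arm holds its last target. There are 200 camera calls.

## Task

Make up the breakfast tray: stand the salt shaker in the small ring, the pepper mill in the large ring and the espresso cup centred on the saucer, all upright and set down rather than dropped, and lay the teaspoon lengthwise in the middle of the spoon rest. The spice jar and the fork look similar but do not belong on the tray: leave them where they are, and knock nothing over.

Things in the scene. Friction and masses are not known exactly. Their poses are not given: they have to be found in the camera images.
- salt_center (a point): Salt shaker (loose, to be moved): upright clear glass shaker with a grey domed metal cap, 90 mm tall, 0.07 to 0.14 kg. Round: 43 mm diameter up to 40 mm above its underside, narrowing above that to the straight-sided cap, 34 mm diameter from 66 to 80 mm up (good to grip). The point is its centre, 45 mm above its underside; z is up along its axis.
- mill_center (a point): Pepper mill (loose, to be moved): upright turned wooden mill, 170 mm tall, round: 58 mm diameter at the foot, narrowing to 48 mm at 120 mm up, then a round head 49 mm in diameter, 130 to 143 mm up, and a small metal knob on top; grip it by the head (lower down the gripper's palm meets the top); 0.18 kg; the head does not turn. The point is on its axis half-way up, 85 mm above its underside; z is up along its axis.
- cup_center (a point): Espresso cup (loose, to be moved): beige ceramic cup, dark brown inside, 56 mm tall, round, 59 mm diameter at the mouth tapering to 41 mm at the foot, 0.09 to 0.15 kg, with one handle that sticks out to 54 mm from the cup's axis on the side of the point's -y. The point lies on the cup's axis, 28 mm above its underside; x is horizontal across the cup square to the handle (the cup can be gripped across the outside of the body along x, 59 mm wide at most); z is up.
- spoon_center (a point): Teaspoon (loose, to be moved): plain steel teaspoon lying flat, 139 mm long, 30 mm wide at the bowl, about 23 mm wide to the fingers half-way along (where it is well gripped across its width), 10 mm high, 0.02 kg. The point is half-way along it, 5 mm above its underside; x runs along its length, z is up.
- jar_center (a point): Spice jar (loose, look-alike of the salt shaker, must stay where it is): upright glass jar with a red screw cap and a paper label, 45 mm diameter, 106 mm tall. The point is its centre, 53 mm above its underside.
- fork_center (a point): Fork (loose, look-alike of the teaspoon, must stay where it is): plain steel table fork lying flat, 206 mm long, 28 mm wide, 13 mm high. The point is half-way along it; x runs along its length.
- small_ring: Place of the salt shaker: the smaller of two wooden rings fixed on the tray, inside diameter 60 mm, outside 72 mm, 14 mm high. The point is the centre of its underside = top of the tray floor, 8 mm above the worktop, on which the shaker shall stand. Tray: fixed, 250 x 336 mm, rim 20 mm above the worktop; rings and saucer stand in a row 108 mm apart in any order.
- large_ring: Place of the pepper mill: the larger of the two wooden rings fixed on the tray, inside diameter 76 mm, outside 88 mm, 14 mm high. The point is the centre of its underside, level with the tray floor on which the mill shall stand (8 mm above the worktop).
- saucer: Place of the espresso cup: round white saucer fixed on the tray, 100 mm diameter, rim 12 mm high, with a flat inner floor 64 mm across that lies 5 mm above its underside. The point is the centre of its underside, 8 mm above the worktop.
- spoon_rest: Place of the teaspoon: flat wooden strip fixed on the tray, 190 mm long, 62 mm wide, open along its long sides, with a raised lip (12 mm high, 8 mm thick) at each end; its top, on which the spoon shall lie, is 6 mm above its underside. The point is the centre of its underside, 8 mm above the worktop; x runs along its length. It lies in front of the row of rings and saucer, 125 mm from it.
There are look-alikes about, which are no part of the job. Leave any turquoise look-alike of the part that bears spoon_center alone.

How it is judged:
At the end, for the whole second after the job is handed in: Salt shaker and pepper mill upright on the tray floor within 13/14 mm of their rings' centres, cup upright within 15 mm of the saucer's centre, teaspoon flat on its rest within 18 mm and 14 degrees; all released, at rest; jar and fork within 30 mm of their starts, jar upright (horizontal distance between salt_center and small_ring below 0.013 m and z of salt_center in the frame of small_ring below 0.05 m and angle between each of salt_center, mill_center, cup_center's own z axis and vertical below 0.12 rad and horizontal distance between mill_center and large_ring below 0.014 m and z of mill_center in the frame of large_ring below 0.09 m and horizontal distance between cup_center and saucer below 0.015 m and z of cup_center in the frame of saucer below 0.038 m and horizontal distance between spoon_center and spoon_rest below 0.018 m and z of spoon_center in the frame of spoon_rest between 0.006 and 0.016 m and angle between the x axis of spoon_center and the x axis of spoon_rest, either way round below 0.25 rad and angle between each of spoon_center, jar_center's own z axis and vertical below 0.15 rad and distance of each of jar_center, fork_center from where it was at the start of the episode below 0.03 m and linear speed of each of salt_shaker, pepper_mill, espresso_cup, teaspoon below 0.02 m/s); the robot touches nothing.
It fails at once if the salt shaker, pepper mill, espresso cup or spice jar is knocked over (tilted more than 50 degrees) (angle between any of salt_center, mill_center, cup_center, jar_center's own z axis and vertical above 0.87 rad).
It fails at once if the salt shaker, pepper mill or espresso cup is dropped (moves faster than 0.7 m/s, a fall of some 25 mm, with no finger on it) ((linear speed of salt_shaker above 0.7 m/s and contact force between the fingers and salt_shaker below 0.05 N) or (linear speed of pepper_mill above 0.7 m/s and contact force between the fingers and pepper_mill below 0.05 N) or (linear speed of espresso_cup above 0.7 m/s and contact force between the fingers and espresso_cup below 0.05 N)).
It fails at once if the spice jar or the fork is moved more than 30 mm (distance of any of jar_center, fork_center from where it was at the start of the episode above 0.03 m).
It also fails if it takes over 120 s, if anything falls off the work surface, if the arm or the gripper's body presses on something with over 40 N, if the wrist force passes 120 N, or if a joint passes its speed limit or range.

## Working session

There is one attempt and no reset: what is moved stays moved. The work goes in short steps, Python scripts to look and compute and a tool call to move; the robot and the scene stay as the last step left them, time stands still between calls to the robot, and variables do not carry over. Pictures are saved under pics/ and viewed, at most 14 in all, crops included, and the job is handed in when it is done.

Besides the shell and the picture viewer there is one more tool, called after ">>>" by a JSON object that holds its "method" and its "body", one argument or row to a line. play_rows: Moves the arm, as the interface text tells. Its arguments: {"type":"object","properties":{"deltas":{"type":"array"},"grip":{"type":"number"},"squeeze":{"type":"number"}},"required":["deltas"]}

```bash
ls; mkdir -p pics; cat > h.py <<'E'
import numpy as np, cv2
from workcell import observe, vision, workorder, finder, r
def cam(n):
    c=vision.camera(n); c['P']=cloud(c); return c
def cloud(c):
    z=c['range_z']; K=np.array(c['mtx']); v,u=np.mgrid[:400,:640]
    p=np.stack([(u-K[0,2])/K[0,0]*z,(v-K[1,2])/K[1,1]*z,z],-1)
    P=p@np.array(c['rotation']).T+np.array(c['eye']); P[z<=0]=np.nan; return P
def save(c,n): cv2.imwrite('pics/'+n,c['frame'][:,:,::-1])
E
python3 - <<'E'
from h import *
s=observe();print({k:np.round(v,3) for k,v in s.items()}, r.tcp_to_tips)
ims=[]
for n in ['top','scene']:
    c=cam(n);print(n,np.round(c['eye'],3));ims.append(c['frame'])
    np.save(n+'P.npy',c['P']);save(c,n+'0.png')
    for t in ['salt_center','mill_center','cup_center','spoon_center','jar_center','fork_center','small_ring','large_ring','saucer','spoon_rest']:
        for d in finder.masks_of(t,n)[:3]:
            m=d['region'];l=np.array(d['location']).round().astype(int)
            q=c['P'][m];q=q[~np.isnan(q[:,0])]
            print(t,round(d['confidence'],2),l,m.sum(),np.round(np.median(q,0),3) if len(q) else None, np.round(np.percentile(q,98,axis=0),3)if len(q) else None)
E
```

```text
pics
{'time_s': np.float64(0.0), 'joints': array([ 1.179,  0.522, -0.036,  1.6  ,  0.021,  1.021, -0.113]), 'qd': array([-0.001,  0.001, -0.001, -0.001,  0.001, -0.001,  0.   ]), 'effort': array([-0.0000e+00, -9.2712e+01,  1.9800e+00, -3.6993e+01,  1.8000e-02,
        8.0000e-03, -0.0000e+00]), 'eef_pos': array([ 0.198, -0.593,  0.223]), 'ee_rot': array([ 0.987,  0.16 , -0.   , -0.001]), 'wrist_force': array([-0.136, -0.472, -0.633]), 'ft_torque': array([-0.031, -0.012,  0.056]), 'gripper_force': np.float64(0.0), 'grip_width': np.float64(0.086)} 0.019Traceback (most recent call last):
  File "<stdin>", line 5, in <module>
  File "h.py", line 4, in cam
    c=vision.camera(n); c['P']=cloud(c); return c
                               ~~~~~^^^
  File "h.py", line 8, in cloud
    P=p@np.array(c['rotation']).T+np.array(c['eye']); P[z<=0]=np.nan; return P
      ~^~~~~~~~~~~~~~~~~~~~~~~~~~
ValueError: matmul: Input operand 1 has a mismatch in its core dimension 0, with gufunc signature (n?,k),(k,m?)->(n?,m?) (size 4 is different from 3)
```

```bash
sed -i "s/np.array(c\['rotation'\]).T/Rotation.from_quat(c['rotation']).as_matrix().T/; 1a from scipy.spatial.transform import Rotation" h.py
cat > look.py <<'E'
from h import *
import sys
tag=sys.argv[1]; cams=sys.argv[2].split(','); T=sys.argv[3].split(',') if len(sys.argv)>3 else ['salt_center','mill_center','cup_center','spoon_center','jar_center','fork_center','small_ring','large_ring','saucer','spoon_rest']
for n in cams:
    c=cam(n);print(n,np.round(c['eye'],3));save(c,n+tag+'.png')
    np.savez(n+tag+'.npz',P=c['P'])
    for t in T:
        for d in finder.masks_of(t,n)[:3]:
            m=d['region'];l=np.array(d['location']).round().astype(int)
            q=c['P'][m];q=q[~np.isnan(q[:,0])]
            if len(q)==0: print(t,l,'none'); continue
            lo,hi=np.percentile(q,[2,98],axis=0)
            print(t,round(d['confidence'],2),l,m.sum(),'med',np.round(np.median(q,0),3),'mid',np.round((lo+hi)/2,3),'ext',np.round(hi-lo,3),'top',np.round(hi[2],3))
E
python3 look.py 0 top,scene
```

```text
top [ 0.263 -0.09   1.364]
salt_center 0.64 [211 322] 216 med [ 0.442 -0.107  0.078] mid [ 0.446 -0.107  0.044] ext [0.039 0.043 0.093] top 0.09
mill_center 0.63 [163 411] 536 med [ 0.569 -0.347  0.123] mid [ 0.576 -0.352  0.086] ext [0.042 0.047 0.161] top 0.167
cup_center 0.77 [214 416] 352 med [ 0.438 -0.367  0.034] mid [ 0.44  -0.363  0.042] ext [0.062 0.052 0.03 ] top 0.057
spoon_center 0.8 [199 468] 290 med [ 0.48  -0.535  0.004] mid [ 0.481 -0.51   0.004] ext [0.058 0.124 0.016] top 0.013
spoon_center 0.63 [171 366] 172 med [ 0.572 -0.236  0.003] mid [ 0.54  -0.237  0.004] ext [0.128 0.024 0.012] top 0.01
jar_center 0.75 [162 323] 296 med [ 0.58  -0.109  0.103] mid [ 0.587 -0.109  0.062] ext [0.039 0.041 0.096] top 0.11
fork_center 0.79 [256 356] 307 med [ 0.317 -0.196  0.005] mid [ 0.317 -0.177  0.005] ext [0.029 0.171 0.018] top 0.014
small_ring 0.45 [161 174] 147 med [0.594 0.322 0.02 ] mid [0.594 0.312 0.016] ext [0.07  0.067 0.018] top 0.025
large_ring 0.78 [163 213] 75 med [0.597 0.226 0.018] mid [0.579 0.204 0.015] ext [0.072 0.081 0.019] top 0.024
saucer 0.7 [176 256] 
[... 1263 characters left out ...]
176 0.11 ] top 0.105
jar_center 0.58 [203 338] 357 med [ 0.44  -0.091  0.045] mid [ 0.443 -0.096  0.043] ext [0.035 0.026 0.085] top 0.086
fork_center 0.74 [212 380] 175 med [ 0.317 -0.161  0.003] mid [ 0.318 -0.174  0.004] ext [0.03  0.168 0.015] top 0.011
small_ring 0.74 [290 209] 359 med [0.588 0.32  0.016] mid [0.591 0.317 0.014] ext [0.07  0.068 0.017] top 0.022
large_ring 0.6 [254 234] 362 med [0.572 0.211 0.017] mid [0.572 0.212 0.014] ext [0.084 0.084 0.017] top 0.022
saucer 0.97 [237 262] 651 med [0.557 0.1   0.012] mid [0.554 0.103 0.014] ext [0.088 0.091 0.012] top 0.02
spoon_rest 0.85 [283 267] 1567 med [0.452 0.259 0.012] mid [0.452 0.253 0.012] ext [0.08  0.185 0.013] top 0.018
```

View pics/top0.png

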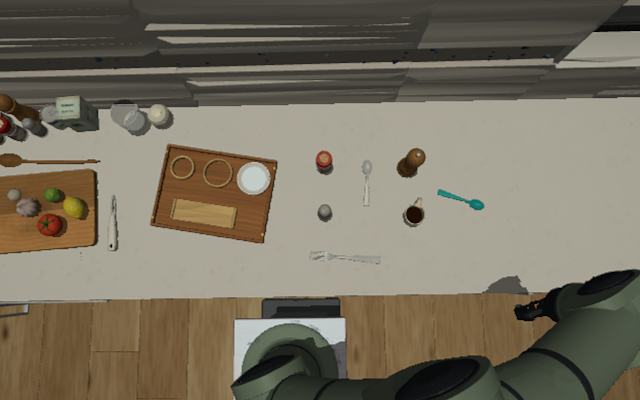

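View pics/scene0.png

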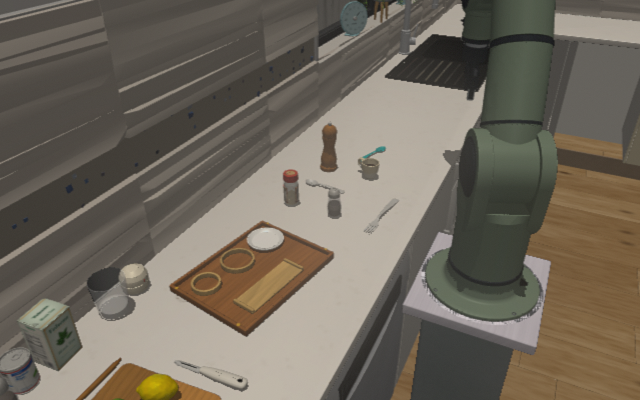

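Top view: the salt shaker (grey cap) is at (324,212) and the red-capped spice jar at (323,160). The steel spoon is at (366,182) and the turquoise look-alike at (478,203). The mill is at (412,160), the cup at (414,214) and the fork at (345,257). On the tray, the small ring is at (182,167), the large ring at (217,172), the saucer at (253,178) and the rest at (204,213). I'll confirm these in a crop and refine the tray geometry.

```bash
cat > m1.py <<'E'
from h import *
im=cv2.imread('pics/top0.png')
cv2.imwrite('pics/crop0.png',cv2.resize(im[140:270,300:500],None,fx=4,fy=4,interpolation=cv2.INTER_CUBIC))
from scipy.optimize import least_squares
for n in ['top','scene']:
    P=np.load(n+'0.npz')['P']
    def pts(c,rad,z0,z1):
        q=P[(np.hypot(P[...,0]-c[0],P[...,1]-c[1])<rad)&(P[...,2]>z0)&(P[...,2]<z1)]; return q
    for nm,c,R0 in [('small',(.591,.317),.033),('large',(.573,.211),.041)]:
        q=pts(c,R0+.012,.0145,.03)
        f=lambda p:np.hypot(q[:,0]-p[0],q[:,1]-p[1])-R0
        s=least_squares(f,c,loss='soft_l1',f_scale=.003);print(n,nm,len(q),s.x.round(4))
    for nm,c,rad,z0,z1 in [('salt cap',(.446,-.107),.035,.06,.1),('mill head',(.576,-.352),.04,.12,.15),('mill knob',(.576,-.352),.04,.15,.2),('cup',(.44,-.36),.06,.045,.07),('spoon',(.54,-.237),.085,.003,.02)]:
        q=pts(c,rad,z0,z1)
        if nm=='spoon': q=q[abs(q[:,1]+.237)<.03]
        m,sz,a=cv2.minAreaRect((q[:,:2]*1000).astype(np.float32))
        print(n,nm,len(q),'mid',np.round(m,1),'size',np.round(sz,1),round(a,1),'mean',q.mean(0).round(3))
    q=P[(abs(P[...,0]-.452)<.06)&(abs(P[...,1]-.25)<.115)&(P[...,2]>.0115)&(P[...,2]<.03)]
    m,sz,a=cv2.minAreaRect((q[:,:2]*1000).astype(np.float32)); print(n,'restrect',np.round(m,1),np.round(sz,1),a)
    d=finder.masks_of('spoon_rest',n)[0]['region']; q=P[d];q=q[~np.isnan(q[:,0])]
    m,sz,a=cv2.minAreaRect((q[:,:2]*1000).astype(np.float32)); print(n,'rest mask',np.round(m,1),np.round(sz,1),a)
    for t in ['cup_center','spoon_center','saucer','small_ring','large_ring']:
        for e in finder.tip_of(t,n)[:2]: print(n,t,np.round(e['location'],1),round(e['confidence'],2))
E
python3 m1.py
```

```text
top small 165 [0.5929 0.3113]
top large 193 [0.574  0.2054]
top salt cap 128 mid [ 447.5 -108. ] size [33.8 31.9] 83.2 mean [ 0.446 -0.108  0.083]
top mill head 117 mid [ 577.5 -354.6] size [47.4 46.2] 43.3 mean [ 0.572 -0.349  0.142]
top mill knob 164 mid [ 578.2 -356.5] size [37.9 38.5] 61.6 mean [ 0.577 -0.355  0.156]
top cup 139 mid [ 438.8 -367.6] size [58.2 73.3] 37.3 mean [ 0.445 -0.368  0.053]
top spoon 230 mid [ 542.4 -236.6] size [163.4  57.4] 0.4 mean [ 0.542 -0.236  0.006]
top restrect [452.3 250.9] [118.5 227.6] 0.3655868470668793
top rest mask [455.4 246.5] [190.4  64.3] 80.35459899902344
top cup_center [214.2 415.8] 0.78
top cup_center [213.4 202.3] 0.61
top spoon_center [196.6 461.9] 0.51
top spoon_center [182.9 365.7] 0.47
top saucer [177.  256.4] 0.6
top saucer [212.5 416. ] 0.53
top small_ring [166.1 183.5] 0.66
top large_ring [170.1 217.9] 0.69
scene small 234 [0.5911 0.3168]
scene large 243 [0.5721 0.2108]
scene salt cap 123 mid [445.4 -99.4] size [28.8 32.6] 86.7 mean [ 0.443 -0.096  0.076]
scene mill head 134 mid [ 573.1 -340.9] size [49.4 29.7] 19.6 mean [ 0.571 -0.339  0.136]
scene mill knob 50 mid [ 573.5 -348.3] size [34.2 29.7] 83.1 mean [ 0.575 -0.348  0.156]
scene cup 96 mid [ 436.6 -362.4] size [56.9 75.2] 39.9 mean [ 0.439 -0.36   0.05 ]
scene spoon 46 mid [ 535.9 -242.8] size [ 41.5 135.3] 89.7 mean [ 0.552 -0.235  0.006]
scene restrect [438.6 258.5] [201.9  92.5] 80.04859161376953
scene rest mask [455.7 244.3] [205.5  72.9] 80.30535888671875
scene cup_center [166.1 374.4] 0.58
scene spoon_center [150.6 369. ] 0.65
scene spoon_center [185.9 321.5] 0.39
scene saucer [241.9 264.8] 0.73
scene saucer [283.  270.1] 0.16
scene small_ring [282.8 206.3] 0.72
scene large_ring [264.9 240.4] 0.71
```

View pics/crop0.png

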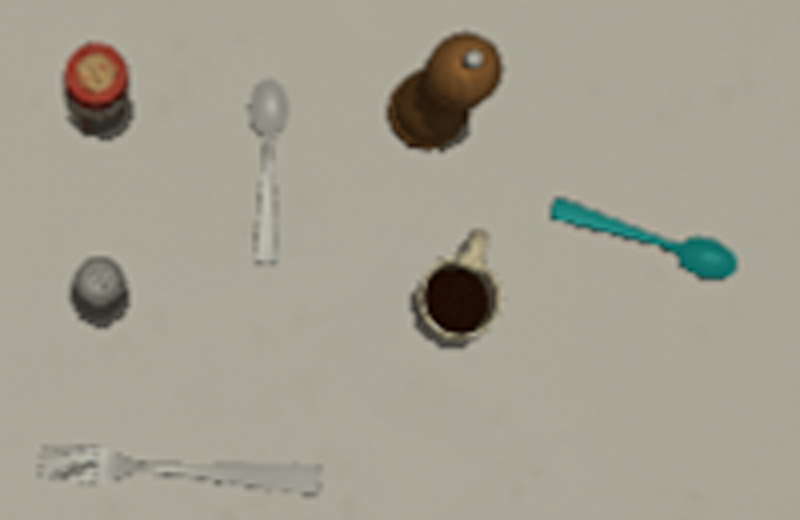

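The crop confirms the choices: the plain steel spoon at crop (267,172), salt with the grey cap at (100,290), and the cup at (460,298) with its handle pointing to about -17° in the world frame. I'm moving over the salt shaker.

>>> {"method": "play_rows", "body": {
  "deltas": [
    [[30,60,50,5],[247,485,60,58],[247,485,60,58],[247,485,60,58],[247,485,60,58],[247,485,60,58],[247,485,60,58],[247,485,60,58],[247,485,60,58],[247,485,60,58],[247,485,60,58],[247,485,60,58]]
  ],
  "grip": 0
}}

```text
time_s: 2.95
eef_pos: [0.4468, -0.1026, 0.2846]
ee_rot: [0.784, 0.621, 0.001, 0.0]
wrist_force: [-0.4, -1.1, -0.8]
grip_width: 0.0855
gripper_force: 0.0
```

```bash
python3 look.py 1 wrist; python3 -c "
from h import *
s=observe();print(s['eef_pos'].round(4),s['joints'].round(2),np.degrees(Rotation.from_quat(s['ee_rot']).as_euler('xyz')).round(1))"
```

```text
wrist [ 0.464 -0.026  0.436]
salt_center 0.94 [170 314] 873 med [ 0.447 -0.098  0.082] mid [ 0.445 -0.102  0.046] ext [0.04  0.034 0.089] top 0.09
cup_center 0.81 [318 345] 1438 med [ 0.437 -0.368  0.039] mid [ 0.442 -0.361  0.032] ext [0.071 0.057 0.048] top 0.056
spoon_center 0.95 [227 399] 798 med [ 0.558 -0.233  0.006] mid [ 0.537 -0.236  0.006] ext [0.131 0.026 0.011] top 0.011
spoon_center 0.57 [342 383] 163 med [ 0.497 -0.465  0.006] mid [ 0.497 -0.467  0.006] ext [0.023 0.047 0.007] top 0.01
jar_center 0.64 [145 423] 2019 med [ 0.58  -0.101  0.106] mid [ 0.588 -0.105  0.055] ext [0.044 0.041 0.107] top 0.108
fork_center 0.73 [201 240] 1252 med [ 0.317 -0.134  0.005] mid [ 0.318 -0.163  0.008] ext [0.033 0.191 0.014] top 0.015
saucer 0.93 [ 12 360] 1735 med [0.548 0.075 0.015] mid [0.549 0.075 0.017] ext [0.081 0.04  0.01 ] top 0.022
[ 0.4445 -0.1084  0.2839] [ 0.56  0.21 -0.53  1.92  0.12  1.04 -0.26] [180.    0.   76.4]
```

View pics/wrist1.png

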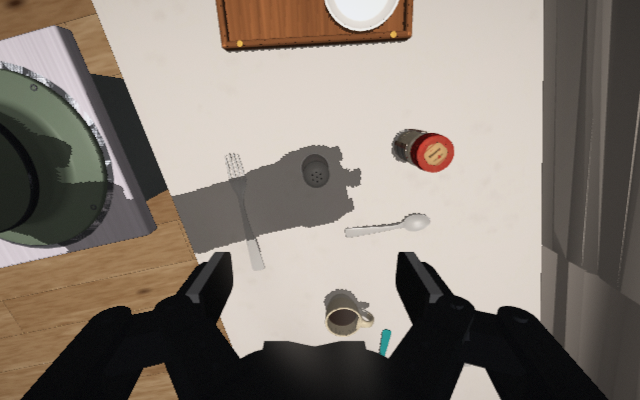

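Wrist view: salt cap at (316,172), jar at (433,152), spoon at (390,228), cup at (343,315). The salt shaker is in the gripper's own shadow. I'll fit the salt cap and the cup from this view.

```bash
cat >> h.py <<'E'
from scipy.optimize import least_squares
def axisfit(P,c,rad,prof,z0,z1):
    """fit vertical axis xy of a body of revolution; prof: list of (z,radius)"""
    q=P[(np.hypot(P[...,0]-c[0],P[...,1]-c[1])<rad)&(P[...,2]>z0)&(P[...,2]<z1)]
    zz,rr=np.array(prof).T; R=np.interp(q[:,2],zz,rr)
    s=least_squares(lambda p:np.hypot(q[:,0]-p[0],q[:,1]-p[1])-R,c,loss='soft_l1',f_scale=.002)
    return s.x.round(4),len(q),round(float(np.median(abs(s.fun))),4)
SALT=[(0,.0215),(.04,.0215),(.066,.017),(.08,.017)]
MILL=[(0,.029),(.12,.024),(.13,.0245),(.143,.0245)]
CUP=[(0,.0205),(.056,.0295)]
E
python3 - <<'E'
from h import *
for n in ['top0','scene0','wrist1']:
    P=np.load(n+'.npz')['P']
    print(n,'salt',axisfit(P,(.446,-.105),.035,SALT,.01,.079),'cap',axisfit(P,(.446,-.105),.035,SALT,.06,.079))
    print(' cup',axisfit(P,(.435,-.366),.036,CUP,.01,.054),'mill',axisfit(P,(.576,-.352),.04,MILL,.01,.143),'jar',axisfit(P,(.587,-.107),.035,[(0,.0225),(.1,.0225)],.01,.1))
    q=P[(np.hypot(P[...,0]-.447,P[...,1]+.105)<.03)&(P[...,2]>.084)];print(' dome',q.mean(0).round(4),len(q))
    q=P[(np.hypot(P[...,0]-.555,P[...,1]-.1)<.06)&(P[...,2]>.0165)&(P[...,2]<.022)]
    s=least_squares(lambda p:np.hypot(q[:,0]-p[0],q[:,1]-p[1])-.048,(.555,.1),loss='soft_l1',f_scale=.002);print(' saucer',s.x.round(4),len(q))
E
```

```text
top0 salt (array([ 0.4488, -0.1081]), 90, 0.0008) cap (array([ 0.4487, -0.1082]), 24, 0.0002)
 cup (array([ 0.4345, -0.3612]), 327, 0.0049) mill (array([ 0.5824, -0.3579]), 289, 0.0019) jar (array([ 0.5901, -0.109 ]), 116, 0.0005)
 dome [ 0.4483 -0.1081  0.0871] 61
 saucer [0.5551 0.0977] 192
scene0 salt (array([ 0.4464, -0.1059]), 287, 0.0014) cap (array([ 0.4475, -0.1055]), 71, 0.0017)
 cup (array([ 0.4332, -0.3587]), 269, 0.0017) mill (array([ 0.58  , -0.3561]), 525, 0.0026) jar (array([ 0.5887, -0.1066]), 393, 0.0016)
 dome [ 0.445  -0.1028  0.0855] 24
 saucer [0.5538 0.1021] 145
wrist1 salt (array([ 0.4458, -0.1062]), 311, 0.0005) cap (array([ 0.4468, -0.1057]), 70, 0.0003)
 cup (array([ 0.4342, -0.3586]), 1064, 0.0014) mill (array([ 0.576, -0.352]), 0, nan) jar (array([ 0.5883, -0.107 ]), 755, 0.0004)
 dome [ 0.4508 -0.0902  0.3687] 10312
 saucer [0.5542 0.1013] 895
  return _methods._mean(a, axis=axis, dtype=dtype,
  ret = ret.dtype.type(ret / rcount)
```

>>> {"method": "play_rows", "body": {
  "deltas": [
    [[2,2,-45,0],[2,2,-90,0],[2,2,-130,0],[2,2,-165,0],[2,2,-190,0],[2,2,-206,0],[2,2,-206,0],[2,2,-206,0]]
  ]
}}

```text
time_s: 4.3
eef_pos: [0.4468, -0.1059, 0.0783]
ee_rot: [0.786, 0.619, -0.0, -0.0]
wrist_force: [0.8, -0.7, 0.3]
grip_width: 0.0856
gripper_force: 0.0
```

>>> {"method": "play_rows", "body": {
  "deltas": [
    [[0,0,0,0],[0,0,0,0],[0,0,0,0],[0,0,0,0],[0,0,0,0],[0,0,0,0],[0,0,0,0],[0,0,0,0],[0,0,0,0],[0,0,0,0]]
  ],
  "grip": 255,
  "squeeze": 25
}}

```text
time_s: 5.3
eef_pos: [0.4471, -0.106, 0.0782]
ee_rot: [0.786, 0.619, 0.0, 0.0]
wrist_force: [0.6, -0.3, 5.6]
grip_width: 0.02
gripper_force: 21.1
```

```bash
python3 look.py 2 wrist,scene salt_center; python3 -c "
import cv2,numpy as np
a=cv2.imread('pics/wrist2.png');b=cv2.imread('pics/scene2.png')
b=cv2.resize(b[150:250,270:430],(640,400),interpolation=2)
cv2.imwrite('pics/c2.png',np.vstack([a[130:400,100:540],b[40:340,100:540]]))"
```

```text
wrist [ 0.464 -0.029  0.229]
salt_center 0.93 [228 316] 3807 med [ 0.448 -0.093  0.079] mid [ 0.447 -0.099  0.054] ext [0.034 0.03  0.073] top 0.09
scene [-0.068  1.041  0.859]
salt_center 0.83 [204 335] 352 med [ 0.438 -0.09   0.043] mid [ 0.442 -0.095  0.043] ext [0.036 0.027 0.085] top 0.086
```

View pics/c2.png

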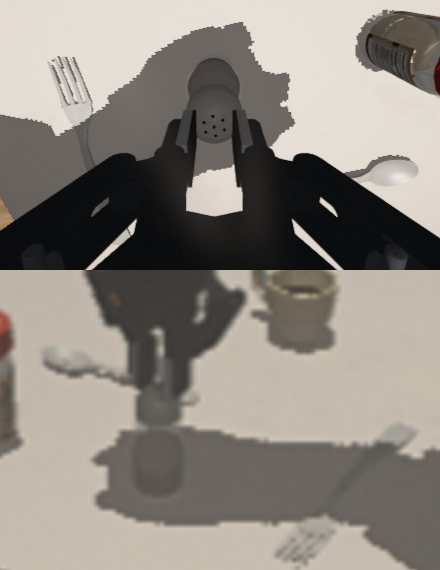

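```bash
python3 - <<'E'
from h import *
for n in ['scene2','wrist2']:
    P=np.load(n+'.npz')['P']
    print(n,axisfit(P,(.446,-.1),.03,SALT,.01,.079),axisfit(P,(.446,-.1),.03,SALT,.01,.045),axisfit(P,(.446,-.1),.022,SALT,.062,.079))
s=observe();print(s['grip_width'],s['gripper_force'],s['joints'].round(2),s['wrist_force'])
E
```

```text
scene2 (array([ 0.4458, -0.1053]), 282, 0.0015) (array([ 0.4459, -0.1053]), 148, 0.0014) (array([ 0.4457, -0.1049]), 64, 0.0017)
wrist2 (array([ 0.4451, -0.1058]), 1893, 0.0005) (array([ 0.445 , -0.1058]), 704, 0.0005) (array([ 0.4455, -0.1052]), 482, 0.0003)
0.020257292484239367 21.09824810642749 [ 0.42  0.53 -0.41  2.13  0.39  0.56 -0.51] [ 0.32774007 -0.14499919  5.29590426]
```

```bash
python3 - <<'E'
from h import *
P=np.load('wrist2.npz')['P'] 
for r_ in range(235,300,6):
    print(r_,[(c,*(P[r_,c]*1000).round(0)) for c in (275,283,290,296,314,332,338,345,352)])
E
```

```text
235 [(275, np.float64(406.0), np.float64(-125.0), np.float64(1.0)), (283, np.float64(413.0), np.float64(-126.0), np.float64(2.0)), (290, np.float64(435.0), np.float64(-93.0), np.float64(81.0)), (296, np.float64(439.0), np.float64(-92.0), np.float64(85.0)), (314, np.float64(449.0), np.float64(-94.0), np.float64(87.0)), (332, np.float64(458.0), np.float64(-98.0), np.float64(83.0)), (338, np.float64(461.0), np.float64(-100.0), np.float64(80.0)), (345, np.float64(466.0), np.float64(-140.0), np.float64(0.0)), (352, np.float64(472.0), np.float64(-141.0), np.float64(0.0))]
241 [(275, np.float64(404.0), np.float64(-130.0), np.float64(1.0)), (283, np.float64(432.0), np.float64(-91.0), np.float64(92.0)), (290, np.float64(436.0), np.float64(-92.0), np.float64(91.0)), (296, np.float64(438.0), np.float64(-95.0), np.float64(86.0)), (314, np.float64(448.0), np.float64(-96.0), np.float64(89.0)), (332, np.float64(458.0), np.float64(-98.0), np.float64(90.0)), (338, np.float64(461.0), np.float64(-98.0), np.float64(91.0)), (345, np.float64(465.0), np.float64(-145.0), np.float64(0.0)), (352, np.float64(4
[... 4560 characters left out ...]
p.float64(460.0), np.float64(-97.0), np.float64(136.0)), (352, np.float64(463.0), np.float64(-97.0), np.float64(136.0))]
295 [(275, np.float64(435.0), np.float64(-90.0), np.float64(139.0)), (283, np.float64(438.0), np.float64(-91.0), np.float64(139.0)), (290, np.float64(436.0), np.float64(-102.0), np.float64(125.0)), (296, np.float64(408.0), np.float64(-189.0), np.float64(1.0)), (314, np.float64(425.0), np.float64(-193.0), np.float64(2.0)), (332, np.float64(441.0), np.float64(-197.0), np.float64(2.0)), (338, np.float64(456.0), np.float64(-108.0), np.float64(123.0)), (345, np.float64(460.0), np.float64(-97.0), np.float64(139.0)), (352, np.float64(463.0), np.float64(-97.0), np.float64(139.0))]
```

The shaker hasn't moved, but the fingertips pinch only its dome: the cloud puts the tips about 8 mm above the TCP. I'll open, go lower and re-grip.

>>> {"method": "play_rows", "body": {
  "deltas": [
    [[0,0,0,0],[0,0,0,0],[0,0,0,0],[0,0,0,0],[-1,0,0,0],[-1,0,-8,0],[-1,0,-16,0],[-1,0,-22,0],[-1,0,-22,0],[-1,0,-22,0]]
  ],
  "grip": 0
}}

```text
time_s: 6.5
eef_pos: [0.4455, -0.1058, 0.0556]
ee_rot: [0.786, 0.619, -0.0, -0.0]
wrist_force: [-0.6, 0.3, 1.3]
grip_width: 0.0854
gripper_force: 0.0
```

>>> {"method": "play_rows", "body": {
  "deltas": [
    [[0,0,0,0],[0,0,0,0],[0,0,0,0],[0,0,0,0],[0,0,0,0],[0,0,0,0],[0,0,0,0],[0,0,0,0],[0,0,0,0],[0,0,0,0]]
  ],
  "grip": 255,
  "squeeze": 25
}}

```text
time_s: 7.5
eef_pos: [0.4459, -0.1059, 0.0561]
ee_rot: [0.786, 0.619, 0.0, 0.0]
wrist_force: [0.8, 0.1, 5.4]
grip_width: 0.0324
gripper_force: 24.6
```

```bash
python3 - <<'E'
from h import *
c=cam('wrist');save(c,'wrist3.png');P=c['P']
print(axisfit(P,(.446,-.1),.03,SALT,.01,.06))
m=(abs(P[...,1]+.098)<.008)&(abs(abs(P[...,0]-.446)-.022)<.012)&(P[...,2]>.05)
for lo in range(50,140,6):
    q=P[m&(P[...,2]>lo/1000)&(P[...,2]<lo/1000+.006)]
    if len(q): print(lo,len(q),(q[:,0].min()*1000).round(),(q[:,0].max()*1000).round())
E
```

```text
(array([ 0.4445, -0.1061]), 1799, 0.0004)
50 143 428.0 463.0
56 141 429.0 462.0
62 88 430.0 462.0
68 212 419.0 474.0
74 416 417.0 475.0
80 693 417.0 475.0
86 537 417.0 475.0
92 391 417.0 475.0
98 490 425.0 469.0
104 319 412.0 478.0
110 495 412.0 480.0
116 666 412.0 479.0
122 116 430.0 474.0
128 309 462.0 474.0
134 707 434.0 473.0
```

>>> {"method": "play_rows", "body": {
  "deltas": [
    [[0,0,20,0],[0,0,50,0],[10,40,70,0],[30,85,80,0],[47,130,80,0],[63,178,80,0],[79,225,80,0],[95,272,80,0],[112,320,80,0],[128,366,80,0],[142,408,80,0],[146,422,80,0]]
  ]
}}

```text
time_s: 8.75
eef_pos: [0.591, 0.3211, 0.1352]
ee_rot: [0.784, 0.62, 0.0, -0.001]
wrist_force: [-1.6, -0.8, -1.1]
grip_width: 0.0322
gripper_force: 25.3
```

>>> {"method": "play_rows", "body": {
  "deltas": [
    [[0,0,0,0],[0,0,0,0],[0,0,0,0],[0,0,0,0]]
  ]
}}

```text
time_s: 9.15
eef_pos: [0.5919, 0.3147, 0.1361]
ee_rot: [0.786, 0.618, -0.0, 0.0]
wrist_force: [-0.0, 0.1, -0.3]
grip_width: 0.0324
gripper_force: 25.3
```

```bash
cat > m4.py <<'E'
from h import *
import sys
c=cam('wrist');save(c,sys.argv[1]+'.png');P=c['P'];np.savez(sys.argv[1]+'.npz',P=P)
s=observe();print('tcp',s['eef_pos'].round(4),'w',s['grip_width'].round(4),'yaw',np.degrees(Rotation.from_quat(s['ee_rot']).as_euler('xyz')).round(1))
def ring(c0,R0,z0=.0155,z1=.027):
    q=P[(abs(np.hypot(P[...,0]-c0[0],P[...,1]-c0[1])-R0)<.014)&(P[...,2]>z0)&(P[...,2]<z1)]
    if len(q)<20: return None
    s=least_squares(lambda p:np.hypot(q[:,0]-p[0],q[:,1]-p[1])-R0,c0,loss='soft_l1',f_scale=.002);return s.x.round(4),len(q)
print('small',ring((.591,.317),.033),'large',ring((.572,.211),.041),'saucer',ring((.554,.101),.048))
E
python3 m4.py w4; python3 - <<'E'
from h import *
P=np.load('w4.npz')['P'];s=observe()['eef_pos']
dz=s[2]-.056
prof=[(z+dz,r_) for z,r_ in SALT]
print('salt',axisfit(P,s[:2],.03,prof,dz+.005,dz+.06),dz)
E
```

```text
salt (array([0.5904, 0.3144]), 1854, 0.0004) 0.08010863104419044Traceback (most recent call last):
  File "m4.py", line 4, in <module>
    s=observe();print('tcp',s['eef_pos'].round(4),'w',s['grip_width'].round(4),'yaw',np.degrees(Rotation.from_quat(s['ee_rot']).as_euler('xyz')).round(1))
                                                      ^^^^^^^^^^^^^^^^^^^^^
AttributeError: 'float' object has no attribute 'round'
```

```bash
sed -i "s/s\['grip_width'\].round(4)/round(s['grip_width'],4)/" m4.py; python3 m4.py w4
```

```text
tcp [0.5919 0.3152 0.1361] w 0.0323 yaw [180.    0.   76.4]
small (array([0.5924, 0.3153]), 983) large (array([0.5741, 0.2105]), 632) saucer (array([0.554 , 0.1004]), 305)
```

>>> {"method": "play_rows", "body": {
  "deltas": [
    [[2,1,-20,0],[2,1,-40,0],[2,1,-55,0],[2,1,-62,0],[2,1,-67,0],[2,1,-70,0],[2,1,-72,0],[2,1,-72,0]]
  ]
}}

```text
time_s: 10.05
eef_pos: [0.5939, 0.3173, 0.0644]
ee_rot: [0.786, 0.619, 0.0, 0.0]
wrist_force: [-0.1, -0.3, 0.2]
grip_width: 0.0326
gripper_force: 25.3
```

>>> {"method": "play_rows", "body": {
  "deltas": [
    [[0,0,0,0],[0,0,0,0],[0,0,0,0],[0,0,0,0],[0,0,15,0],[0,0,45,0],[0,0,90,0],[0,0,140,0],[0,0,180,0],[0,0,180,0]]
  ],
  "grip": 0
}}

```text
time_s: 11.05
eef_pos: [0.5953, 0.3185, 0.2513]
ee_rot: [0.786, 0.619, 0.005, 0.001]
wrist_force: [0.3, 0.7, -0.3]
grip_width: 0.0858
gripper_force: 0.0
```

```bash
python3 m4.py w5; python3 - <<'E'
from h import *
P=np.load('w5.npz')['P']
prof=[(z+.008,r_) for z,r_ in SALT]
print('salt',axisfit(P,(.592,.316),.03,prof,.03,.088),axisfit(P,(.592,.316),.03,prof,.03,.05),axisfit(P,(.592,.316),.03,prof,.07,.088))
E
```

```text
tcp [0.5945 0.3178 0.2481] w 0.0855 yaw [179.8  -0.2  76.4]
small (array([0.592 , 0.3149]), 645) large (array([0.5731, 0.21  ]), 815) saucer (array([0.555, 0.101]), 1280)
salt (array([0.5939, 0.3167]), 441, 0.0005) (array([0.5933, 0.3171]), 124, 0.0005) (array([0.5947, 0.3172]), 117, 0.0003)
```

>>> {"method": "play_rows", "body": {
  "deltas": [
    [[-10,-45,15,-8],[-21,-90,30,-16],[-32,-135,30,-24],[-43,-180,30,-32],[-53,-225,30,-40],[-64,-270,30,-48],[-75,-315,30,-56],[-85,-360,30,-64],[-96,-405,30,-72],[-107,-450,30,-80],[-117,-495,30,-88],[-128,-540,30,-93]]
  ]
}}

```text
time_s: 12.3
eef_pos: [0.4646, -0.2244, 0.2739]
ee_rot: [0.989, -0.147, -0.0, -0.0]
wrist_force: [0.7, 0.1, -0.9]
grip_width: 0.0853
gripper_force: 0.0
```

>>> {"method": "play_rows", "body": {
  "deltas": [
    [[-10,-45,0,0],[-21,-90,-20,0],[-32,-136,-40,0],[-32,-136,-60,0],[-32,-136,-60,0],[-32,-136,-60,0]]
  ]
}}

```text
time_s: 12.9
eef_pos: [0.4339, -0.358, 0.2142]
ee_rot: [0.99, -0.144, -0.0, -0.0]
wrist_force: [0.3, 0.1, 0.4]
grip_width: 0.0854
gripper_force: 0.0
```

```bash
python3 m4.py w6; python3 - <<'E'
from h import *
P=np.load('w6.npz')['P']
print('cup',axisfit(P,(.434,-.359),.038,CUP,.01,.054),'mill',axisfit(P,(.58,-.356),.04,MILL,.01,.143),axisfit(P,(.58,-.356),.04,MILL,.11,.143))
d=np.hypot(P[...,0]-.434,P[...,1]+.359)
q=P[(d>.036)&(d<.06)&(P[...,2]>.015)&(P[...,2]<.06)]
print('handle',len(q),q.mean(0).round(4),np.degrees(np.arctan2(q[:,1].mean()+.359,q[:,0].mean()-.434)))
print(observe()['joints'].round(2))
E
```

```text
tcp [ 0.4344 -0.358   0.2148] w 0.0853 yaw [-180.    -0.   -16.5]
small None large None saucer None
cup (array([ 0.4376, -0.3614]), 1668, 0.0056) mill (array([ 0.5815, -0.3526]), 1637, 0.002) (array([ 0.5786, -0.354 ]), 508, 0.0004)
handle 210 [ 0.4753 -0.3768  0.052 ] -23.28181246875285
[ 0.56  0.43  0.03  1.78 -0.02  0.93 -1.26]
```

View pics/w6.png

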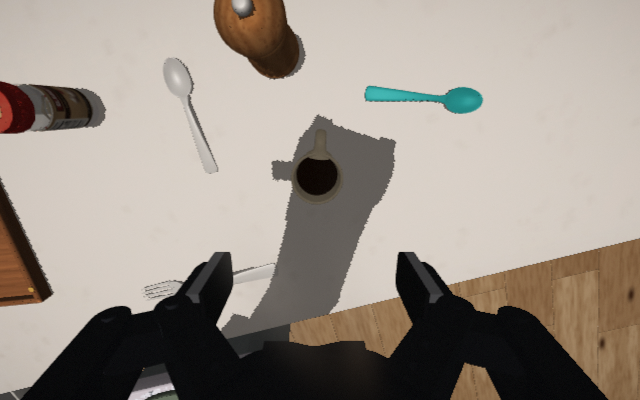

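The cup is at (318,175) with its handle straight up in the image, so the fingers straddle the body correctly. The mill is at (252,30). I'll fit the cup's rim for a better centre.

```bash
python3 - <<'E'
from h import *
P=np.load('w6.npz')['P']
c0=np.array([.434,-.359]);d=P[...,:2]-c0;rr=np.hypot(*np.moveaxis(d,-1,0));a=np.degrees(np.arctan2(d[...,1],d[...,0]))
m=(rr<.035)&(P[...,2]>.0525)&(P[...,2]<.06)&(abs(a+20)>25)
q=P[m];print(len(q))
s=least_squares(lambda p:np.hypot(q[:,0]-p[0],q[:,1]-p[1])-.0278,c0,loss='soft_l1',f_scale=.001);print(s.x,np.median(abs(s.fun)))
q=P[(rr<.05)&(P[...,2]>.008)&(P[...,2]<.045)&(d[...,0]<-.012)];R=np.interp(q[:,2],[0,.056],[.0205,.0295]);print(len(q))
E
python3 - <<'E'
from h import *
P=np.load('w6.npz')['P']
# colour/mask: dark inside centroid at rim plane
im=cv2.imread('pics/w6.png')
E
```

```text
427
[ 0.43434867 -0.36057479] 0.0008584186732769582
385
```

>>> {"method": "play_rows", "body": {
  "deltas": [
    [[0,-2,-45,-2],[0,-2,-90,-2],[0,-2,-130,-2],[0,-2,-160,-2],[0,-2,-180,-2],[0,-2,-190,-2],[0,-2,-196,-2],[0,-2,-196,-2],[0,-2,-196,-2]]
  ]
}}

```text
time_s: 13.85
eef_pos: [0.4343, -0.3612, 0.019]
ee_rot: [0.987, -0.161, 0.001, 0.0]
wrist_force: [-0.7, -0.1, -0.4]
grip_width: 0.0856
gripper_force: 0.0
```

>>> {"method": "play_rows", "body": {
  "deltas": [
    [[0,0,0,0],[0,0,0,0],[0,0,0,0],[0,0,0,0],[0,0,0,0],[0,0,0,0],[0,0,0,0],[0,0,0,0]]
  ],
  "grip": 255,
  "squeeze": 30
}}

```text
time_s: 14.65
eef_pos: [0.434, -0.3611, 0.0187]
ee_rot: [0.987, -0.161, 0.0, 0.0]
wrist_force: [-1.5, 1.8, 9.9]
grip_width: 0.0566
gripper_force: 29.9
```

```bash
python3 m4.py w7; python3 - <<'E'
from h import *
P=np.load('w7.npz')['P']
c0=np.array([.434,-.36]);d=P[...,:2]-c0
ang=np.radians(71.5);u=d@[np.cos(ang),np.sin(ang)];v=d@[-np.sin(ang),np.cos(ang)]
for lo in range(0,90,6):
    m=(abs(v)<.02)&(abs(u)>.027)&(abs(u)<.05)&(P[...,2]>lo/1000)&(P[...,2]<lo/1000+.006)
    if m.sum(): print(lo,m.sum(),u[m].min().round(3),u[m].max().round(3))
E
```

```text
tcp [ 0.4341 -0.3611  0.0187] w 0.0562 yaw [ 1.80e+02 -1.00e-01 -1.86e+01]
small None large None saucer None
0 2637 -0.05 0.05
30 9 -0.029 0.034
36 207 -0.042 0.041
42 283 -0.042 0.041
48 317 -0.042 0.041
54 738 -0.043 0.041
60 629 -0.042 0.041
66 793 -0.041 0.044
72 743 -0.05 0.05
78 1618 -0.05 0.05
84 3247 -0.05 0.05
```

>>> {"method": "play_rows", "body": {
  "deltas": [
    [[0,0,10,0],[0,0,30,0],[0,0,70,0],[0,5,110,0],[8,35,130,5],[19,75,130,10],[30,118,130,15],[42,162,130,20],[53,206,130,25],[65,250,130,30],[76,294,130,35],[87,338,130,40]]
  ]
}}

```text
time_s: 15.9
eef_pos: [0.5208, -0.0213, 0.1487]
ee_rot: [0.982, 0.188, 0.0, 0.0]
wrist_force: [0.2, -0.8, -1.4]
grip_width: 0.0563
gripper_force: 32.5
```

>>> {"method": "play_rows", "body": {
  "deltas": [
    [[11,42,0,0],[22,84,-20,0],[31,115,-50,0],[33,123,-75,0],[33,123,-75,0],[33,123,-75,0],[33,123,-75,0],[33,123,-75,0]]
  ]
}}

```text
time_s: 16.7
eef_pos: [0.5543, 0.0991, 0.0744]
ee_rot: [0.983, 0.185, 0.001, 0.0]
wrist_force: [-0.4, -1.2, -0.9]
grip_width: 0.0561
gripper_force: 32.7
```

```bash
python3 m4.py w8;python3 - <<'E'
from h import *
P=np.load('w8.npz')['P'];s=observe()['eef_pos'];dz=s[2]-.0187;print(dz)
c0=s[:2];d=P[...,:2]-c0;rr=np.hypot(*np.moveaxis(d,-1,0));a=np.degrees(np.arctan2(d[...,1],d[...,0]))
m=(rr<.035)&(P[...,2]>dz+.0525)&(P[...,2]<dz+.06)&(abs(a-20)>25)
q=P[m];print(len(q))
s=least_squares(lambda p:np.hypot(q[:,0]-p[0],q[:,1]-p[1])-.0278,c0,loss='soft_l1',f_scale=.001);print(s.x,np.median(abs(s.fun)))
E
```

```text
tcp [0.5543 0.0992 0.0742] w 0.0563 yaw [ 1.80e+02 -1.00e-01  2.14e+01]
small (array([0.5926, 0.314 ]), 3088) large (array([0.5745, 0.2072]), 4045) saucer (array([0.5528, 0.0993]), 4097)
0.055469080893936644
2756
[0.55549562 0.10088111] 0.0008954722597643745
```

View pics/w8.png

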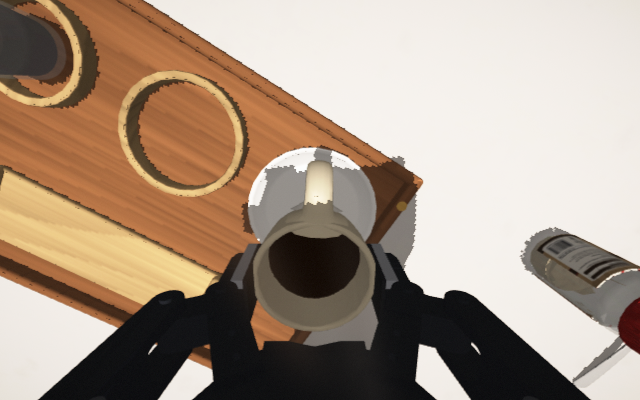

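The cup hangs over the saucer, upright and nearly centred. I'm lowering it.

>>> {"method": "play_rows", "body": {
  "deltas": [
    [[-1,0,-15,0],[-1,0,-28,0],[-1,0,-35,0],[-1,0,-39,0],[-1,0,-41,0],[-1,0,-42,0],[-1,0,-42,0],[-1,0,-42,0]]
  ]
}}

```text
time_s: 17.55
eef_pos: [0.553, 0.1002, 0.0318]
ee_rot: [0.983, 0.186, 0.0, 0.0]
wrist_force: [-3.8, -0.9, 12.0]
grip_width: 0.0565
gripper_force: 33.7
```

>>> {"method": "play_rows", "body": {
  "deltas": [
    [[0,0,0,0],[0,0,0,0],[0,0,0,0],[0,0,0,0],[0,0,15,0],[0,0,45,0],[0,0,90,0],[0,0,140,0],[0,0,190,0],[0,0,230,0],[0,0,230,0]]
  ],
  "grip": 0
}}

```text
time_s: 18.65
eef_pos: [0.5545, 0.1006, 0.2675]
ee_rot: [0.983, 0.186, 0.004, -0.0]
wrist_force: [-0.1, 0.4, -0.6]
grip_width: 0.0855
gripper_force: 0.0
```

```bash
python3 m4.py w9;python3 - <<'E'
from h import *
P=np.load('w9.npz')['P'];dz=.013
c0=np.array([.554,.1]);d=P[...,:2]-c0;rr=np.hypot(*np.moveaxis(d,-1,0));a=np.degrees(np.arctan2(d[...,1],d[...,0]))
m=(rr<.035)&(P[...,2]>dz+.0525)&(P[...,2]<dz+.06)&(abs(a-20)>25)
q=P[m];print(len(q))
s=least_squares(lambda p:np.hypot(q[:,0]-p[0],q[:,1]-p[1])-.0278,c0,loss='soft_l1',f_scale=.001);print(s.x,np.median(abs(s.fun)))
print('salt',axisfit(P,(.592,.316),.03,[(z+.008,r_) for z,r_ in SALT],.03,.088))
E
```

```text
tcp [0.5535 0.1003 0.2646] w 0.0854 yaw [180.   -0.3  21.4]
small (array([0.5922, 0.3143]), 781) large (array([0.5735, 0.208 ]), 964) saucer (array([0.5536, 0.0994]), 1591)
342
[0.5529354 0.1019131] 0.0008843817355331501
salt (array([0.5942, 0.3189]), 1008, 0.0006)
```

>>> {"method": "play_rows", "body": {
  "deltas": [
    [[3,-40,10,0],[5,-85,15,0],[8,-130,20,0],[10,-175,20,0],[13,-220,20,0],[15,-265,20,0],[18,-310,20,0],[20,-355,20,0],[23,-400,20,0],[25,-440,20,0],[26,-455,20,0],[26,-455,20,0]]
  ]
}}

```text
time_s: 19.9
eef_pos: [0.5775, -0.357, 0.28]
ee_rot: [0.983, 0.185, -0.001, -0.0]
wrist_force: [0.8, -0.9, 0.8]
grip_width: 0.0853
gripper_force: 0.0
```

>>> {"method": "play_rows", "body": {
  "deltas": [
    [[0,0,0,0],[0,0,0,0],[0,0,0,0]]
  ]
}}

```text
time_s: 20.2
eef_pos: [0.579, -0.3536, 0.2812]
ee_rot: [0.982, 0.187, 0.0, -0.0]
wrist_force: [-0.6, 0.1, 0.1]
grip_width: 0.0851
gripper_force: 0.0
```

```bash
python3 m4.py w10;python3 - <<'E'
from h import *
P=np.load('w10.npz')['P']
print('mill',axisfit(P,(.579,-.355),.04,MILL,.005,.12),axisfit(P,(.579,-.355),.04,MILL,.125,.143))
q=P[(np.hypot(P[...,0]-.579,P[...,1]+.355)<.03)&(P[...,2]>.162)&(P[...,2]<.18)];print('knob',q.mean(0),len(q))
E
```

```text
tcp [ 0.579  -0.3538  0.2812] w 0.0856 yaw [-180.    -0.    21.5]
small None large None saucer (array([0.5523, 0.098 ]), 943)
mill (array([ 0.5763, -0.3542]), 663, 0.0019) (array([ 0.5778, -0.354 ]), 105, 0.0001)
knob [ 0.57839688 -0.35389752  0.16944972] 121
```

>>> {"method": "play_rows", "body": {
  "deltas": [
    [[-1,0,-40,0],[-1,0,-80,0],[-1,0,-110,0],[-1,0,-135,0],[-1,0,-150,0],[-1,0,-158,0],[-1,0,-162,0],[-1,0,-162,0],[-1,0,-162,0]]
  ]
}}

```text
time_s: 21.15
eef_pos: [0.5781, -0.3552, 0.12]
ee_rot: [0.983, 0.186, 0.001, 0.0]
wrist_force: [0.3, 0.3, 0.3]
grip_width: 0.0854
gripper_force: 0.0
```

>>> {"method": "play_rows", "body": {
  "deltas": [
    [[0,0,0,0],[0,0,0,0],[0,0,0,0],[0,0,0,0],[0,0,0,0],[0,0,0,0],[0,0,0,0],[0,0,0,0]]
  ],
  "grip": 255,
  "squeeze": 40
}}

```text
time_s: 21.95
eef_pos: [0.578, -0.3552, 0.1197]
ee_rot: [0.983, 0.186, 0.0, 0.0]
wrist_force: [-0.5, 0.3, 7.6]
grip_width: 0.0466
gripper_force: 40.5
```

```bash
python3 m4.py w11;python3 - <<'E'
from h import *
P=np.load('w11.npz')['P']
print('mill',axisfit(P,(.578,-.354),.035,MILL,.005,.12))
d=P[...,:2]-np.array([.578,-.354]);ang=np.radians(-68.5);u=d@[np.cos(ang),np.sin(ang)];v=d@[-np.sin(ang),np.cos(ang)]
for lo in range(114,180,4):
    m=(abs(v)<.02)&(abs(u)>.026)&(abs(u)<.04)&(P[...,2]>lo/1000)&(P[...,2]<lo/1000+.004)
    if m.sum(): print(lo,m.sum(),end='; ')
E
```

```text
tcp [ 0.578  -0.3552  0.1198] w 0.0468 yaw [179.9  -0.   21.4]
small None large None saucer None
mill (array([ 0.5763, -0.3544]), 2733, 0.0022)
130 1; 134 62; 138 123; 142 136; 146 145; 150 172; 154 174; 158 190; 162 118; 166 127; 170 194; 174 471; 178 491;
```

>>> {"method": "play_rows", "body": {
  "deltas": [
    [[0,0,10,0],[0,0,35,0],[0,0,75,0],[0,0,115,0],[0,20,135,3],[0,60,140,7],[0,103,140,12],[0,147,140,17],[-1,191,140,22],[-1,235,140,27],[-2,279,140,32],[-2,323,140,37]]
  ]
}}

```text
time_s: 23.2
eef_pos: [0.5752, -0.0303, 0.2596]
ee_rot: [0.872, 0.49, 0.0, 0.0]
wrist_force: [0.7, -0.6, -1.4]
grip_width: 0.0465
gripper_force: 41.7
```

>>> {"method": "play_rows", "body": {
  "deltas": [
    [[0,44,0,4],[-1,88,0,8],[-1,132,0,8],[-2,175,0,8],[-2,210,0,8],[-2,232,0,8],[-2,241,0,8],[-2,241,-15,8],[-2,241,-30,8],[-2,241,-45,8],[-2,241,-60,8],[-2,241,-60,8]]
  ]
}}

```text
time_s: 24.4
eef_pos: [0.573, 0.208, 0.1972]
ee_rot: [0.837, 0.548, -0.001, -0.0]
wrist_force: [-0.2, -0.4, -1.6]
grip_width: 0.0465
gripper_force: 41.7
```

>>> {"method": "play_rows", "body": {
  "deltas": [
    [[0,0,0,0],[0,0,0,0]]
  ]
}}

```text
time_s: 24.6
eef_pos: [0.5741, 0.2091, 0.1997]
ee_rot: [0.837, 0.548, 0.001, 0.0]
wrist_force: [-0.2, 0.6, -1.4]
grip_width: 0.0467
gripper_force: 41.7
```

```bash
python3 m4.py w12;python3 - <<'E'
from h import *
P=np.load('w12.npz')['P'];s=observe()['eef_pos'];dz=s[2]-.1197
pr=[(z+dz,r_) for z,r_ in MILL]
print(dz,'mill',axisfit(P,s[:2],.036,pr,dz+.003,dz+.12),axisfit(P,s[:2],.036,pr,dz+.003,dz+.03),axisfit(P,s[:2],.036,pr,dz+.1,dz+.12))
E
```

```text
tcp [0.574  0.2091 0.1997] w 0.0467 yaw [180.   -0.   66.4]
small (array([0.5923, 0.3149]), 1088) large (array([0.5731, 0.2086]), 727) saucer (array([0.5651, 0.0846]), 213)
0.08000358999104504 mill (array([0.5724, 0.2096]), 2761, 0.0022) (array([0.5737, 0.2125]), 485, 0.0011) (array([0.573, 0.211]), 310, 0.0005)
```

View pics/w12.png

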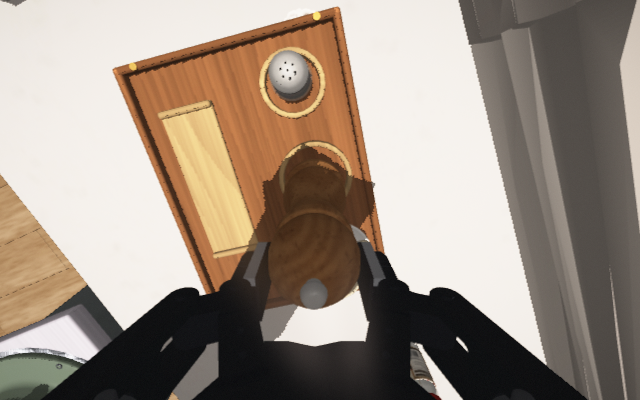

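Salt stands in the small ring, and the mill hangs upright over the large ring. I'm lowering the mill.

>>> {"method": "play_rows", "body": {
  "deltas": [
    [[0,0,-20,0],[0,0,-40,0],[0,0,-55,0],[0,0,-63,0],[0,0,-68,0],[0,0,-71,0],[0,0,-72,0],[0,0,-72,0]]
  ]
}}

```text
time_s: 25.45
eef_pos: [0.5741, 0.2094, 0.1279]
ee_rot: [0.837, 0.548, 0.001, 0.0]
wrist_force: [-1.1, -0.7, 3.9]
grip_width: 0.0463
gripper_force: 42.0
```

>>> {"method": "play_rows", "body": {
  "deltas": [
    [[0,0,0,0],[0,0,0,0],[0,0,0,0],[0,0,0,0],[0,0,15,0],[0,0,45,0],[0,0,90,0],[0,0,130,0],[0,0,150,0],[0,0,150,0]]
  ],
  "grip": 0
}}

```text
time_s: 26.45
eef_pos: [0.5746, 0.2097, 0.2812]
ee_rot: [0.837, 0.548, 0.003, 0.001]
wrist_force: [-0.5, -0.7, -0.3]
grip_width: 0.0852
gripper_force: 0.0
```

```bash
python3 m4.py w13;python3 - <<'E'
from h import *
P=np.load('w13.npz')['P'];dz=.008
pr=[(z+dz,r_) for z,r_ in MILL]
print('mill',axisfit(P,(.573,.209),.036,pr,dz+.02,dz+.12),axisfit(P,(.573,.209),.036,pr,dz+.12,dz+.143))
E
```

```text
tcp [0.5741 0.2093 0.2791] w 0.0853 yaw [ 1.799e+02 -1.000e-01  6.640e+01]
small (array([0.592 , 0.3145]), 747) large (array([0.572 , 0.2067]), 684) saucer (array([0.555 , 0.0957]), 815)
mill (array([0.5722, 0.2089]), 529, 0.002) (array([0.5734, 0.2108]), 190, 0.0003)
```

>>> {"method": "play_rows", "body": {
  "deltas": [
    [[-3,-40,10,-6],[-6,-85,10,-13],[-10,-130,10,-20],[-13,-175,10,-27],[-16,-220,10,-34],[-20,-265,10,-41],[-23,-310,10,-48],[-26,-355,0,-55],[-30,-400,-20,-62],[-33,-435,-50,-66],[-34,-446,-80,-66],[-34,-446,-100,-66]]
  ]
}}

```text
time_s: 27.7
eef_pos: [0.5377, -0.2388, 0.1742]
ee_rot: [1.0, 0.002, -0.002, -0.0]
wrist_force: [-0.5, 0.6, 0.2]
grip_width: 0.0854
gripper_force: 0.0
```

>>> {"method": "play_rows", "body": {
  "deltas": [
    [[0,0,0,0],[0,0,0,0],[0,0,0,0]]
  ]
}}

```text
time_s: 28.0
eef_pos: [0.5403, -0.2367, 0.1781]
ee_rot: [1.0, 0.004, 0.001, 0.0]
wrist_force: [0.2, -0.7, 0.6]
grip_width: 0.0854
gripper_force: 0.0
```

```bash
python3 m4.py w14;python3 - <<'E'
from h import *
P=np.load('w14.npz')['P']
for d in finder.masks_of('spoon_center','wrist')[:2]:
    m=d['region'];q=P[m];q=q[~np.isnan(q[:,0])&(q[:,2]<.03)]
    c,sz,a=cv2.minAreaRect((q[:,:2]*1000).astype(np.float32))
    im=cv2.imread('pics/w14.png')
    print(round(d['confidence'],2),np.round(d['location']),c,sz,a,'colour',im[m].mean(0).round())
    for x0 in np.linspace(q[:,0].min(),q[:,0].max(),8)[:-1]:
        k=q[(q[:,0]>=x0)&(q[:,0]<x0+.019)]
        if len(k): print(round(x0,3),np.round([k[:,1].min(),k[:,1].max(),k[:,2].max()],3))
E
```

```text
tcp [ 0.5403 -0.2367  0.1781] w 0.0852 yaw [ 1.8e+02 -1.0e-01  5.0e-01]
small None large None saucer (array([0.556 , 0.0973]), 1691)
0.81 [229. 544.] (482.9825134277344, -507.0042724609375) (139.025146484375, 28.876285552978516) 68.84961700439453 colour [135. 139.  42.]
0.45 [-0.573 -0.53   0.011]
0.459 [-0.573 -0.512  0.012]
0.468 [-0.569 -0.48   0.013]
0.477 [-0.561 -0.449  0.013]
0.486 [-0.508 -0.441  0.011]
0.495 [-0.489 -0.441  0.01 ]
0.504 [-0.467 -0.441  0.007]
0.76 [154. 313.] (538.2110595703125, -234.219970703125) (29.91341209411621, 138.14906311035156) 89.05440521240234 colour [91. 95. 98.]
0.469 [-0.238 -0.222  0.008]
0.489 [-0.238 -0.223  0.01 ]
0.509 [-0.238 -0.224  0.011]
0.528 [-0.238 -0.227  0.012]
0.548 [-0.243 -0.224  0.012]
0.568 [-0.25  -0.22   0.009]
0.588 [-0.249 -0.221  0.01 ]
```

View pics/w14.png

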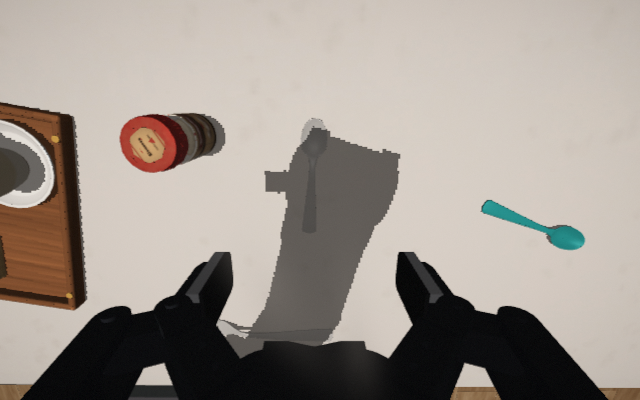

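The steel spoon, in the gripper's shadow at (313,170), is the target. The turquoise one at (535,225) stays. I'll go down with the fingers half closed and measure tip height.

>>> {"method": "play_rows", "body": {
  "deltas": [
    [[-2,4,-40,-2],[-2,4,-80,-2],[-2,4,-120,-2],[-2,4,-145,-2],[-2,4,-160,-2],[-2,4,-168,-2],[-2,4,-168,-2],[-2,4,-168,-2],[-2,4,-168,-2]]
  ],
  "grip": 140,
  "squeeze": 20
}}

```text
time_s: 29.0
eef_pos: [0.5383, -0.2332, 0.0101]
ee_rot: [1.0, -0.014, 0.001, 0.0]
wrist_force: [-0.3, 0.2, -0.2]
grip_width: 0.0381
gripper_force: 0.0
```

```bash
python3 m4.py w15;python3 - <<'E'
from h import *
P=np.load('w15.npz')['P']
d=P[...,:2]-np.array([.538,-.2325])
for lo in range(-2,50,3):
    m=(abs(d[...,0])<.025)&(abs(d[...,1])<.04)&(P[...,2]>lo/1000)&(P[...,2]<lo/1000+.003)
    y=d[...,1][m]*1000
    if m.sum(): print(lo,m.sum(),np.histogram(y,bins=range(-40,41,8))[0])
E
```

```text
tcp [ 0.5383 -0.2332  0.01  ] w 0.0384 yaw [ 1.8e+02 -1.0e-01 -1.6e+00]
small None large None saucer None
-2 3050 [324 256 368 424 141 219 405 356 274 283]
1 3645 [345 290 429 528 200 262 528 487 237 339]
4 1 [0 0 0 0 1 0 0 0 0 0]
7 563 [  0   0   0   0 305 258   0   0   0   0]
10 541 [  0   0   0   0 314 227   0   0   0   0]
16 1 [0 0 0 0 0 0 0 1 0 0]
19 26 [ 0  0 14  0  0  0  0 12  0  0]
22 92 [ 0  5 40  0  0  0  0 44  3  0]
25 143 [ 1 24 49  0  0  0  0 50 19  0]
28 179 [ 1 35 55  0  0  0  0 55 33  0]
31 198 [ 5 36 55  0  0  0  0 59 38  5]
34 221 [ 7 37 67  0  0  0  0 67 40  3]
37 215 [ 7 37 61  0  0  0  0 63 40  7]
40 232 [ 5 49 64  0  0  0  0 69 41  4]
43 258 [ 8 42 82  0  0  0  0 77 44  5]
46 276 [ 8 55 76  0  0  0  0 84 48  5]
49 281 [ 5 46 86  0  0  0  0 89 48  7]
```

>>> {"method": "play_rows", "body": {
  "deltas": [
    [[0,0,-7,0],[0,0,-12,0],[0,0,-14,0],[0,0,-14,0]]
  ]
}}

```text
time_s: 29.45
eef_pos: [0.5374, -0.2328, -0.0056]
ee_rot: [1.0, -0.014, -0.0, -0.0]
wrist_force: [0.0, 0.8, -0.5]
grip_width: 0.0385
gripper_force: 0.0
```

>>> {"method": "play_rows", "body": {
  "deltas": [
    [[0,0,0,0],[0,0,0,0],[0,0,0,0],[0,0,0,0],[0,0,0,0],[0,0,0,0],[0,0,0,0],[0,0,0,0]]
  ],
  "grip": 255,
  "squeeze": 25
}}

```text
time_s: 30.25
eef_pos: [0.5377, -0.233, -0.005]
ee_rot: [1.0, -0.014, 0.0, 0.0]
wrist_force: [0.5, -0.0, 2.8]
grip_width: 0.0226
gripper_force: 24.6
```

>>> {"method": "play_rows", "body": {
  "deltas": [
    [[0,0,15,0],[0,0,50,0],[0,0,95,0],[0,0,140,0],[-3,20,170,8],[-10,60,170,16],[-18,103,170,24],[-25,147,170,32],[-33,191,170,40],[-40,235,170,48],[-48,279,170,56],[-56,323,170,64]]
  ]
}}

```text
time_s: 31.45
eef_pos: [0.4811, 0.0915, 0.166]
ee_rot: [0.854, 0.521, 0.0, 0.001]
wrist_force: [0.7, -0.8, -0.3]
grip_width: 0.0229
gripper_force: 24.5
```

>>> {"method": "play_rows", "body": {
  "deltas": [
    [[-8,44,0,8],[-15,88,0,16],[-21,125,0,19],[-25,148,-20,19],[-26,155,-50,19],[-26,155,-70,19],[-26,155,-70,19],[-26,155,-70,19],[-26,155,-70,19]]
  ]
}}

```text
time_s: 32.35
eef_pos: [0.4563, 0.2451, 0.0964]
ee_rot: [0.758, 0.652, 0.001, 0.0]
wrist_force: [0.4, 0.3, -0.3]
grip_width: 0.0226
gripper_force: 24.5
```

```bash
python3 m4.py w16;python3 - <<'E'
from h import *
P=np.load('w16.npz')['P']
for t in ['spoon_center','spoon_rest']:
  for d in finder.masks_of(t,'wrist')[:2]:
    m=cv2.erode(d['region'].astype(np.uint8),np.ones((3,3)))>0;q=P[m];q=q[~np.isnan(q[:,0])]
    q=q[abs(q[:,2]-np.median(q[:,2]))<.025]
    c,sz,a=cv2.minAreaRect((q[:,:2]*1000).astype(np.float32))
    print(t,round(d['confidence'],2),np.round(d['location']),np.round(c,1),np.round(sz,1),round(a,1),'z',np.percentile(q[:,2],[2,50,98]).round(3))
E
```

```text
tcp [0.4564 0.2451 0.0963] w 0.0231 yaw [ 1.799e+02 -1.000e-01  8.140e+01]
small (array([0.5913, 0.3146]), 2136) large (array([0.5731, 0.2076]), 2313) saucer (array([0.5547, 0.0972]), 923)
spoon_center 0.94 [187. 314.] [454.6 249.1] [135.4  28.3] 79.2 z [0.103 0.108 0.112]
spoon_rest 0.6 [142. 292.] [454.4 250.1] [186.7  61. ] 79.9 z [0.014 0.015 0.021]
```

View pics/w16.png

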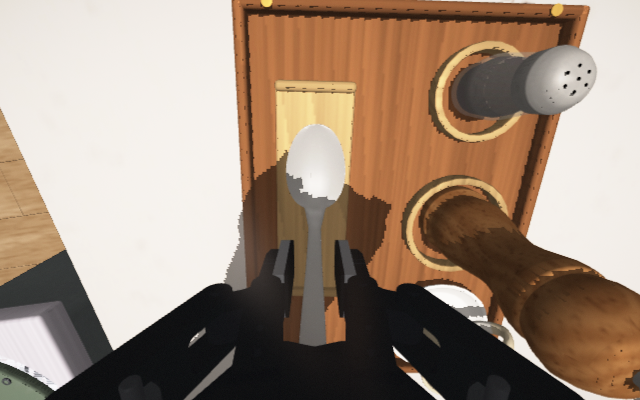

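The spoon is level and lined up over the rest, and salt and mill stand in their rings. I'm setting the spoon down.

>>> {"method": "play_rows", "body": {
  "deltas": [
    [[0,-1,-30,0],[0,-1,-55,0],[0,-1,-72,0],[0,-1,-80,0],[0,-1,-84,0],[0,-1,-86,0],[0,-1,-87,0],[0,-1,-87,0]]
  ]
}}

```text
time_s: 33.3
eef_pos: [0.456, 0.2443, 0.0089]
ee_rot: [0.758, 0.652, 0.001, 0.0]
wrist_force: [-2.8, -0.7, 8.1]
grip_width: 0.0224
gripper_force: 25.2
```

>>> {"method": "play_rows", "body": {
  "deltas": [
    [[0,0,0,0],[0,0,0,0],[0,0,0,0],[0,0,0,0],[0,0,15,0],[0,0,45,0],[0,0,90,0],[0,0,140,0],[0,0,180,0],[0,0,200,0],[-30,-40,200,0],[-30,-80,200,0]]
  ],
  "grip": 0
}}

```text
time_s: 34.5
eef_pos: [0.4232, 0.1639, 0.2084]
ee_rot: [0.757, 0.654, 0.0, 0.0]
wrist_force: [1.5, -0.0, -0.3]
grip_width: 0.0853
gripper_force: 0.0
```

>>> {"method": "play_rows", "body": {
  "deltas": [
    [[0,-45,10,0],[0,-90,20,0],[0,-135,20,0],[0,-180,20,0],[0,-180,20,0],[0,-180,20,0]]
  ]
}}

```text
time_s: 35.1
eef_pos: [0.4256, -0.0166, 0.228]
ee_rot: [0.759, 0.652, 0.0, 0.0]
wrist_force: [-0.0, 0.1, 0.3]
grip_width: 0.0853
gripper_force: 0.0
```

```bash
python3 look.py 17 wrist,scene,top; python3 - <<'E'
from h import *
P=np.load('scene17.npz')['P']
print('salt',axisfit(P,(.592,.316),.03,[(z+.008,r_) for z,r_ in SALT],.03,.088))
print('mill',axisfit(P,(.573,.21),.036,[(z+.008,r_) for z,r_ in MILL],.03,.15))
print('cup',axisfit(P,(.554,.1),.036,[(z+.013,r_) for z,r_ in CUP],.025,.067))
a=cv2.imread('pics/scene17.png')[170:340,150:400];cv2.imwrite('pics/c17.png',cv2.resize(a,None,fx=3,fy=3,interpolation=2))
E
```

```text
wrist [0.437 0.061 0.379]
jar_center 0.89 [229 459] 2954 med [ 0.58  -0.096  0.095] mid [ 0.586 -0.104  0.058] ext [0.04  0.04  0.099] top 0.108
fork_center 0.85 [256 257] 1253 med [ 0.317 -0.13   0.005] mid [ 0.318 -0.165  0.007] ext [0.032 0.187 0.014] top 0.015
saucer 0.43 [ 12 301] 1256 med [0.439 0.165 0.016] mid [0.439 0.165 0.017] ext [0.059 0.026 0.011] top 0.022
spoon_rest 0.82 [  9 300] 1246 med [0.439 0.165 0.016] mid [0.439 0.165 0.017] ext [0.058 0.026 0.01 ] top 0.022
scene [-0.068  1.041  0.859]
salt_center 0.76 [275 206] 569 med [0.584 0.329 0.054] mid [0.599 0.319 0.051] ext [0.054 0.042 0.087] top 0.095
salt_center 0.73 [244 266] 319 med [0.539 0.116 0.012] mid [0.553 0.103 0.013] ext [0.087 0.086 0.011] top 0.019
mill_center 0.38 [245 267] 385 med [0.54  0.115 0.012] mid [0.554 0.104 0.015] ext [0.089 0.09  0.013] top 0.021
cup_center 0.64 [228 267] 566 med [0.555 0.111 0.049] mid [0.566 0.103 0.039] ext [0.083 0.058 0.056] top 0.066
spoon_center 0.64 [285 265] 281 med [0.456 0.265 0.017] mid [0.457 0.247 0.017] ext [0.037 0.126 0.012] top 0.023
jar_center 0.88 [18
[... 1590 characters left out ...]
4] top 0.012
fork_center 0.27 [165 174] 272 med [0.589 0.308 0.068] mid [0.597 0.312 0.053] ext [0.045 0.036 0.092] top 0.099
small_ring 0.54 [172 193] 83 med [0.582 0.292 0.02 ] mid [0.595 0.31  0.019] ext [0.067 0.065 0.016] top 0.027
large_ring 0.55 [182 208] 33 med [0.546 0.234 0.02 ] mid [0.548 0.209 0.017] ext [0.026 0.067 0.016] top 0.025
saucer 0.39 [213 203] 1072 med [0.452 0.246 0.013] mid [0.456 0.246 0.014] ext [0.077 0.18  0.014] top 0.021
spoon_rest 0.71 [210 204] 1116 med [0.454 0.249 0.013] mid [0.457 0.246 0.014] ext [0.078 0.179 0.015] top 0.022
salt (array([0.5956, 0.3177]), 362, 0.0012)
mill (array([0.5758, 0.2098]), 767, 0.0021)
cup (array([0.5523, 0.1043]), 451, 0.0016)
```

View pics/c17.png

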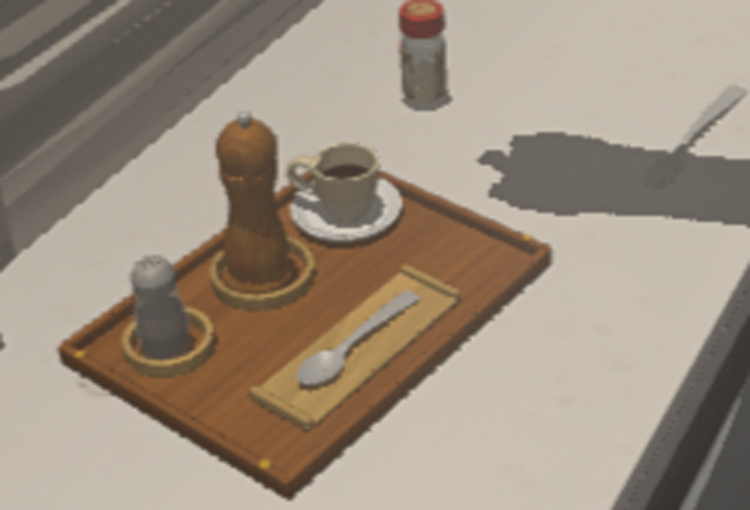

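The picture shows salt at crop (160,315) and the mill at (250,210), each upright in its ring. The cup is at (345,180) on the saucer and the spoon at (355,340) in the middle of the rest. The jar and fork haven't moved. I'm handing in.

```bash
python3 -c "
from h import *
print(workorder.sign_off())"
```

```text
the job is handed in; nothing more can be done
None
```

The breakfast tray is made up and handed in; by my last measurements the salt, mill, cup and spoon were all within about 6 mm of their targets, with the jar and fork unmoved, but the hand-in returned no verdict.

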